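# Open a tray carrier and hold its sprung gate wide

### The arm

A 6-joint arm with a two-finger parallel gripper is mounted at the origin on the work surface. World frame = base frame: x ahead of the robot, y to its left, z up, the work surface at z = 0. Lengths are in mm, angles in rad, forces in N, time in s.
With the tool pointing down it reaches from about 350 to 775 mm from the base axis. Payload 7.3 kg.
Tool frame: the origin (TCP) lies on the centre line of the jaws, within the pads' length; the fingertips stand bot.tip_reach ahead of it and the grasp point (between the pads) lies 6 mm ahead of it (bot.tip_reach is the distance from the TCP to the fingertips, in mm); z points along the fingers, y is the direction in which the jaws open and shut (so a half turn about z gives the same grasp; the last joint's range is limited). The gripper opens to 92 mm and grips with 3 to 60 N. Pads are 19 mm wide; open, the fingers measure 130 mm over their backs; the gripper's body (75 mm by 190 mm) begins 47 mm behind the grasp point.
Start: joints at [-1.462, 0.342, 1.524, -0, 1.275, -0.146], TCP at [132.349, -508.061, 251.741] pointing down, gripper open.
Joint ranges: [-2.53, 2.53], [-0.77, 2.02], [0.04, 2.7], [-1, 4.14], [0.28, 2.66], [-3.11, 3.11]. Speed limits (rad/s): [2.57, 2.57, 3.14, 3.14, 3.14, 3.14].

### API

Orientations are given as [roll, pitch, yaw] about the fixed x, y, z axes, in that order (R = Rz(yaw) Ry(pitch) Rx(roll)).
In Python, from plant import bot gives the robot as it stands.
- The arm moves only by the tool step_arm, never from a script. Its argument "deltas" is a list of rows, each a list of 6 numbers: the shift along the tool's x, y, z in mm, then the turn, a rotation vector about the tool's x, y, z in rad. A call has 1 to 5 rows; each row is the pose to reach, as a shift and turn from the pose commanded when the call began, along the tool's axes at that moment; what a row does not reach only later rows make up. A row lasts 1/12 s, in which the tool goes at most 41.7 mm and 7.16 degrees, less where a joint would pass 70% of its speed; a pose out of reach is approached as far as the arm can. A call with a gripper value outside its range is refused whole. "fingers" is the finger opening in mm, from 0 to 91.8, set as the call begins (left out, the last holds). The fingers move at their own pace and stop on an object; the grip force is fixed at half the most. Time passes only in rows, so rows that repeat a pose let the fingers close. It gives the time, the measured TCP pose, the force and the opening at its end, in the units of the state.
- bot.get_obs(): the state, without advancing time (a new reading comes with each control period).
- bot.capture(name): name is "scene" or "side" or "wrist"; returns a dict with "color" (400x640x3 uint8, red, green, blue), "fx", "fy", "cx", "cy" (pixels), "R" (3x3) and "t" (3): a world point X has camera coordinates R X + t. Camera axes: x right, y down, z forward; pixel columns grow to the right and rows downward; lengths in mm; the calibration is good to about 2 mm. A picture is of the moment at which its call begins. There is no depth.
- bot.close_job(): hands the job in, once; it reports no verdict.
Trained networks look in a picture, given as the dict that the camera call returned (one of the last four; its "shot" number tells which), for a name from the list of things; names that differ only in an ending like _2 or _b are one class to them, and where a whole thing is asked for, a point or a joint stands for the part that bears it (a point fixed in the world has none). Each returns a list of dicts, best first, with "p" (0 to 1); they miss things now and then, are a little off and sometimes report something else, mostly with a low value. They report only what shows in the picture. A call takes as long as a camera call.
- bot.boxes_of(query, picture): "rect" ([centre column, centre row, width, height] in pixels, round what is visible of it).
The state is a dict: "time": time; "joint_positions": joint angles; "dq": joint speeds; "tau": joint torques, N m; "tool_pos": TCP position; "tcp_rot": TCP orientation; "contact_force": force on the tool from outside, world axes, zero at the start; "moment": the same for the moment, N m; "grip_width": finger opening in mm.
Only numpy, scipy, OpenCV 4.12 (cv2) and the standard library are available. Lean on these libraries where they do the work, as an engineer would, in place of code of your own. Each camera call takes 0.05 s, during which the arm holds its last target. There are 200 camera calls.

### The job

Free the spectacle-tray carrier by flipping its cam lever fully upright, then squeeze its two catches, each between its tab and its fixed lug: first the one next to the lever, then the other. Take the gate by its round post, swing it towards you past its detent until it is wide open, about 75 degrees or more, and finish while still holding it there by the post, because the gate is sprung and the trays are to be pulled out. Leave the trays and everything else on the bench where they are.

Things in the scene. Friction and masses are not known exactly. Their poses are not given: they have to be found in the camera images.
- carrier: White tray carrier fixed to the bench, 250 mm deep (x), 335 mm wide (y, from -195 to +140 mm). Origin on the bench in its front plane; x points into the carrier (away from the robot), y along its front, z up. An aluminium header bar lies across the top of its front, top face 110 mm above the bench, from x = 4 to 76 mm; lever, catches and hinge sit on it.
- lever (a joint): Cam lever at the -y end of the header. 0 = locked: it leans 1.0 rad from upright towards the gate side (-x of the carrier); 1.0 (its stop) = upright = free. It swings about an axis along the carrier's y through point lever_pivot, needs about 1.5 N at the ball and stays where it is left. While locked, its cam blocks the first catch after 3 mm of travel. May start up to 0.1 from 0.
- lever_tip (a point): Centre of the lever's ball, 22 mm across, 55 mm from the pivot; moves with the lever. It can be pushed over with shut fingers from its gate side, or pinched from above with a finger either side along the carrier's y (free space 40 mm on either side); a pinched ball turns in the fingers and lags a little, so go right to the stop.
- lever_pivot (a point): Point on the lever's hinge axis, in the carrier's axes at (58, -175, 138) mm.
- catch_a (a joint): First catch, the one nearest the lever: travel in m of its sliding tab towards its fixed lug (carrier -y). 0 = latched, 0.023 = stop. From 0.009 on its hook is clear of the gate. Friction about 3 N; it stays where it is left. Squeezed properly is anywhere from 0.015 to the stop; 0.011 or more is enough.
- tab_a (a point): Middle of the first catch's sliding tab: an upright plate 26 (x) x 8 (y) x 40 mm (z, standing on the header; this point is 25 mm above the header). When latched it lies 40 mm to the +y side of its lug (48 mm outside to outside); it slides towards the lug in the carrier's -y.
- lug_a: Fixed lug of the first catch, an upright plate 26 x 8 x 40 mm; origin at its foot, on the header. Squeeze lug and tab together from above, one finger on each outer face. The lug does not yield, so a gripper whose two fingers close evenly must be centred about 15 mm to the +y side of the lug's outer (-y) face, i.e. 11 mm to the +y side of the lug's middle, for the tab to come about 18 mm.
- catch_b (a joint): Second catch, between the first and the hinge: the same as catch_a in every size, direction and friction. A rod from it meets the first catch after 3 mm, so it cannot be squeezed until the first has been.
- tab_b (a point): Middle of the second catch's sliding tab, as tab_a.
- lug_b: Fixed lug of the second catch, as lug_a.
- gate (a joint): Gate angle in rad: 0 closed, 1.5 its stop; its free end swings towards the robot (clockwise from above). A damped spring closes it (0.29 N m at 0.84, 0.4 at 1.3). A sprung detent between 0.35 and 0.7 takes up to 0.8 N m (6 N at the post, more if fast); let go beyond it, the gate falls back to rest on it at about 0.84. With either catch latched it moves only 0.03.
- gate_hinge (a point): Point on the gate's vertical hinge axis, at the +y end of the gate, in the carrier's axes at (-8, 125, 110) mm. The leaf is 205 mm long, 14 mm thick, its top 106 mm above the bench.
- post_grip (a point): Grip point on the gate's handle, an upright round steel post 18 mm in diameter standing on the gate 145 mm from the hinge axis; it rises to 166 mm above the bench, this point is on its axis 148 mm above the bench. The tabs and lugs behind it reach 150 mm, the catch hooks beside it 121 mm.
- gate_post: The same post; origin on its axis 110 mm above the bench.
- tray_low: white spectacle tray 150 x 220 x 35 mm inside the carrier (bystander); origin under its middle
- tray_high: the same, stacked on the first inside the carrier (bystander)
- jar: screw-top jar, 56 mm across, 75 mm high (bystander); origin under its middle
- dish: small round bowl 80 mm across, 30 mm high (bystander); origin under its middle
- driver: screwdriver 160 mm long lying on the bench (bystander)
- pliers: pliers 140 mm long lying on the bench (bystander)
- case: black spectacle case 60 x 150 x 40 mm (bystander)
- block_puck: small brass lens block 40 mm across, 24 mm high (bystander)

How it is judged (in metres and radians):
On the way, in this order (a step that is already met when the one before it is completed fails the run):
1. the cam lever is flipped up, freeing the first catch (value of joint lever above 0.7 rad), for 0.1 s.
2. the first catch is squeezed: its tab brought in, a finger on its lug (value of joint catch_a above 0.011 m and contact force between the fingers and lug_a above 0.5 N), for 0.1 s.
3. then the second catch is squeezed the same way (value of joint catch_b above 0.011 m and contact force between the fingers and lug_b above 0.5 N), for 0.1 s.
4. the gate has swung past its detent (value of joint gate above 0.95 rad), for 0.1 s.
At the end, for the whole second after the job is handed in: Through the last second the gate stands still at 1.15 rad or more, held by the fingers on its post with more than 1 N; the lever is still up (over 0.65 rad) and both catches still drawn (over 10 mm) (value of joint gate above 1.15 rad and contact force between the fingers and gate_post above 1 N and velocity of joint gate between -0.1 and 0.1 rad/s and value of joint lever above 0.65 rad and value of joint each of catch_a, catch_b above 0.01 m); the arm keeps its last pose, push and grip.
It fails at once if a tray or another thing on the bench is moved more than 25 mm (distance of any of tray_low, tray_high, jar, dish, driver, pliers, case, block_puck from where it was at the start of the episode above 0.025 m).
It also fails if it takes over 64 s, if anything falls off the work surface, if the arm or the gripper's body presses on something with over 40 N, if the wrist force passes 120 N, or if a joint passes its speed limit or range.

## Working session

There is one attempt and no reset: what is moved stays moved. The work goes in short steps, Python scripts to look and compute and a tool call to move; the robot and the scene stay as the last step left them, time stands still between calls to the robot, and variables do not carry over. Pictures are saved under pics/ and viewed, about 8 in all and at most 12, crops included, and the job is handed in when it is done.

Besides the shell and the picture viewer there is one more tool, called after ">>>" by a JSON object that holds its "name" and its "arguments". step_arm: Moves the arm, as the interface text tells. Its arguments: {"type":"object","properties":{"deltas":{"type":"array"},"fingers":{"type":"number"}},"required":["deltas"]}

```bash
ls; mkdir -p pics
python3 - <<'E'
from plant import bot
import cv2,json
print(bot.get_obs(), bot.tip_reach)
for n in ["scene","side"]:
    p=bot.capture(n)
    cv2.imwrite(f"pics/{n}0.png",p["color"][:,:,::-1])
    print(n,p["fx"],p["fy"],p["cx"],p["cy"],p["R"],p["t"])
    for q in ["carrier","lever_tip","tab_a","lug_a","gate_post","gate"]:
        print(q,[(round(d["p"],2),[round(float(v),1) for v in d["rect"]]) for d in bot.boxes_of(q,p)[:4]])
E
```

```text
pics
{'time': 0.0, 'joint_positions': array([-1.46200217e+00,  3.42787089e-01,  1.52503543e+00, -2.77372547e-05,
        1.27536154e+00, -1.45997084e-01]), 'dq': array([-1.99657426e-04, -5.29934880e-05,  3.54456909e-04,  1.33727813e-03,
        3.83734745e-04,  1.26546614e-03]), 'tau': array([ 1.71470623e-03, -4.31238556e+01, -2.44221443e+01,  7.20063108e-02,
        5.60368190e-02, -1.16550486e-04]), 'tool_pos': array([ 132.29802104, -507.679014  ,  251.00508525]), 'tcp_rot': array([-3.14001432e+00, -2.05275150e-04,  2.54799179e-01]), 'contact_force': array([-0.64139597,  0.3847235 , -0.74066646]), 'moment': array([0.05118561, 0.02900483, 0.02394259]), 'grip_width': 91.80335748743734} 25.0
scene 369.6562487507634 369.6562487507634 325.22958115515854 200.19135764329425 [[ 0.25741921  0.96616198 -0.01632088]
 [ 0.78845038 -0.2197753  -0.57449527]
 [-0.55864241  0.13501792 -0.81834517]] [-125.72521833 -375.91013335 1617.98977996]
carrier [(0.97, [354.5, 241.2, 131.7, 123.1])]
lever_tip [(0.72, [411.9, 141.6, 22.4, 15.9])]
tab_a [(0.74, [358.6, 205.4, 20.3, 18.7]), (0.53, [319.9, 215.7, 29.2, 30.8])]
lug_a [(0.52, [349.9, 206.8, 5.0, 9.7])]
gate_post [(0.48, [339.0, 200.1, 8.8, 14.9]), (0.47, [350.5, 208.1, 30.6, 28.4]), (0.29, [355.4, 253.1, 81.9, 62.5])]
gate [(0.88, [356.9, 195.8, 62.1, 27.6])]
side 511.8867863206855 511.8867863206855 318.2476527098327 198.8995384960117 [[ 0.99570719 -0.09172564 -0.01239344]
 [-0.06729864 -0.62552113 -0.77729931]
 [ 0.06354592  0.77479657 -0.62900889]] [-542.26580752  121.67535704 1494.26786645]
carrier [(0.8, [374.3, 208.9, 129.2, 106.6])]
lever_tip []
tab_a [(0.68, [345.1, 201.2, 36.8, 28.4]), (0.56, [338.6, 183.0, 33.9, 29.8])]
lug_a [(0.67, [391.2, 288.6, 40.1, 46.8]), (0.42, [349.9, 202.6, 8.2, 13.8]), (0.4, [340.8, 183.2, 4.6, 15.7])]
gate_post [(0.44, [330.4, 185.8, 7.0, 13.8])]
gate [(0.68, [324.0, 194.8, 24.7, 79.4]), (0.34, [349.2, 201.9, 8.6, 14.6])]
```

Run:
```python
import cv2,numpy as np
a=cv2.imread("pics/scene0.png")[110:310,260:460]; b=cv2.imread("pics/side0.png")[110:310,250:450]
f=lambda i:cv2.resize(i,(400,400),interpolation=cv2.INTER_CUBIC)
w=cv2.imread("pics/scene0.png"); s=cv2.imread("pics/side0.png")
o=np.vstack([np.hstack([f(a),f(b)]),np.hstack([cv2.resize(w,(400,200)),cv2.resize(s,(400,200))])])
cv2.imwrite("pics/c0.png",o)
```

```text
(no output)
```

View pics/c0.png

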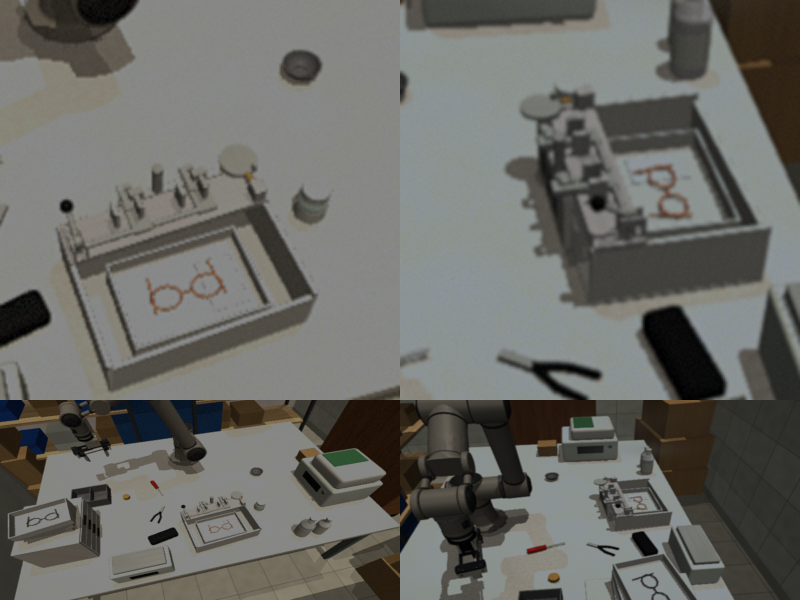

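The scene view shows the ball at about (293.5,212.5), the post at (338.5,200) and the far bench corners at (316,305) and (417,258). The network's lever_tip hit is actually the dish. I'll fit the carrier pose from these.

```bash
cat > h.py <<'E'
from plant import bot
import cv2,numpy as np
from scipy.optimize import least_squares
from scipy.spatial.transform import Rotation as Ro
def cap(n,name=None):
    p=bot.capture(n)
    if name: cv2.imwrite(f"pics/{name}.png",p["color"][:,:,::-1])
    return p
def proj(p,X):
    c=np.atleast_2d(X)@np.array(p["R"]).T+np.array(p["t"])
    return np.c_[p["fx"]*c[:,0]/c[:,2]+p["cx"],p["fy"]*c[:,1]/c[:,2]+p["cy"]]
def c2w(q,X):
    X=np.atleast_2d(X).astype(float); c,s=np.cos(q[2]),np.sin(q[2])
    return np.c_[q[0]+c*X[:,0]-s*X[:,1],q[1]+s*X[:,0]+c*X[:,1],X[:,2]]
def ray(p,uv,z):
    R,t=np.array(p["R"]),np.array(p["t"]); o=-R.T@t
    d=R.T@np.array([(uv[0]-p["cx"])/p["fx"],(uv[1]-p["cy"])/p["fy"],1]); return o+d*(z-o[2])/d[2]
def w2t(v):  # world shift -> tool axes
    return Ro.from_euler('xyz',bot.get_obs()["tcp_rot"]).inv().apply(v)
E
python3 - <<'E'
from h import *
a=cap("scene");b=cap("side")
A=[((11.7,-175,167.7),(293.5,212.5)),((-8,-20,166),(338.5,193)),((250,-195,0),(316,305)),((250,140,0),(417.5,258.5))]
B=[((11.7,-175,167.7),(349,211)),((0,-195,0),(342.5,261.5)),((250,-195,0),(431,251))]
f=lambda q:np.concatenate([(proj(p,c2w(q,X))-u).ravel() for p,L in((a,A),(b,B)) for X,u in L])
best=min((least_squares(f,[600,0,y],loss="soft_l1") for y in np.arange(-3,3,.7)),key=lambda r:r.cost)
q=best.x;print(q,f(q).reshape(-1,2).round(1).tolist())
np.save("q.npy",q)
print("hinge,post,ball",c2w(q,[(-8,125,110),(-8,-20,148),(11.7,-175,167.7)]).round(0))
# row of uprights at z=150, x~40: image of y values
for y in range(-140,121,20): print(y,proj(a,c2w(q,[(40,y,150)]))[0].round(1),proj(b,c2w(q,[(40,y,150)]))[0].round(1))
for n in ["jar","dish","driver","pliers","case","block_puck"]:
    d=bot.boxes_of(n,a)
    if d: print(n,d[0]["p"],ray(a,d[0]["rect"][:2],15).round(0))
E
```

```text
[580.18176316  43.578801   -43.87351579] [[0.1, 0.1], [-0.1, -0.2], [0.7, 0.6], [-3.4, 9.7], [-1.6, -0.2], [1.2, 0.7], [-1.7, -2.2]]
hinge,post,ball [[ 559.  167.  110.]
 [ 574.   23.  148.]
 [ 611. -129.  168.]]
-140 [307.9 219.4] [354.4 206.2]
-120 [314.1 217.4] [352.5 201.5]
-100 [320.2 215.4] [350.7 197. ]
-80 [326.2 213.3] [348.9 192.6]
-60 [332.3 211.3] [347.1 188.3]
-40 [338.2 209.3] [345.4 184. ]
-20 [344.2 207.3] [343.7 179.9]
0 [350.1 205.4] [342.1 175.8]
20 [356.  203.4] [340.5 171.8]
40 [361.8 201.5] [338.9 167.9]
60 [367.6 199.5] [337.4 164.1]
80 [373.3 197.6] [335.8 160.4]
100 [379.  195.7] [334.3 156.7]
120 [384.7 193.8] [332.9 153.1]
jar 0.73 [610. 305.  15.]
driver 0.48 [ 264. -250.   15.]
pliers 0.67 [ 539. -269.   15.]
case 0.57 [ 707. -276.   15.]
block_puck 0.57 [540.  76.  15.]
```

>>> {"name": "step_arm", "arguments": {"deltas": [[34, -22, -6, 0, 0, 0.05], [68, -44, -12, 0, 0, 0.1], [102, -66, -18, 0, 0, 0.146], [136, -88, -24, 0, 0, 0.146], [170, -110, -30, 0, 0, 0.146]]}}

```text
time: 1.52
tool_pos: [269.9, -357.2, 282.1]
tcp_rot: [3.141, -0.0, 0.108]
contact_force: [1.1, -0.5, -0.4]
grip_width: 91.8
```

>>> {"name": "step_arm", "arguments": {"deltas": [[30, -26, -5, 0, 0, 0], [60, -53, -10, 0, 0, 0], [90, -80, -14, 0, 0, 0], [120, -106, -19, 0, 0, 0], [150, -133, -24, 0, 0, 0]]}}

```text
time: 1.93
tool_pos: [404.8, -208.6, 306.2]
tcp_rot: [3.141, -0.001, 0.109]
contact_force: [0.3, -1.3, -0.5]
grip_width: 91.6
```

>>> {"name": "step_arm", "arguments": {"deltas": [[30, -26, -5, 0, 0, 0], [60, -53, -10, 0, 0, 0], [90, -80, -14, 0, 0, 0], [120, -106, -19, 0, 0, 0], [150, -133, -24, 0, 0, 0]]}}

```text
time: 2.35
tool_pos: [539.5, -60.0, 330.1]
tcp_rot: [3.141, -0.0, 0.109]
contact_force: [1.3, -1.1, -0.2]
grip_width: 92.1
```

Run:
```python
from h import *
w=cap("wrist","w1"); q=np.load("q.npy")
cv2.imwrite("pics/w1b.png",cv2.resize(w["color"][:,:,::-1],(800,500)))
print(bot.get_obs()["time"],bot.get_obs()["tool_pos"],bot.get_obs()["tcp_rot"])
R=np.array(w["R"]);print("cam",-R.T@np.array(w["t"]),R[2])
for n,X in dict(ball=(11.7,-175,167.7),post=(-8,-20,166),hinge=(-8,125,110),pivot=(58,-175,138)).items(): print(n,proj(w,c2w(q,[X]))[0].round(0))
for n in ["lever_tip","tab_a","lug_a","gate_post","jar"]:
    print(n,[(round(d["p"],2),[round(float(v),1) for v in d["rect"]]) for d in bot.boxes_of(n,w)[:4]])
```

```text
2.4 [543.31360239 -54.82481569 330.42973317] [-3.13881338 -0.0045082   0.11294033]
cam [620.69107367 -51.21537547 462.33427786] [-0.29984353 -0.03279265 -0.95342462]
ball [408. 122.]
post [231. 144.]
hinge [106. 137.]
pivot [404.  67.]
lever_tip [(0.61, [413.2, 94.3, 26.3, 80.4]), (0.56, [240.1, 138.1, 30.7, 29.7])]
tab_a [(0.84, [217.3, 106.8, 124.1, 96.1]), (0.73, [335.4, 108.3, 121.1, 99.0]), (0.57, [419.5, 339.9, 18.0, 30.0])]
lug_a [(0.65, [212.2, 94.5, 21.8, 30.9]), (0.62, [330.4, 97.3, 11.1, 29.6])]
gate_post [(0.81, [239.2, 137.0, 32.3, 29.6])]
jar [(0.62, [39.0, 62.8, 78.1, 51.5]), (0.5, [509.8, 45.3, 139.4, 67.8])]
```

View pics/w1b.png

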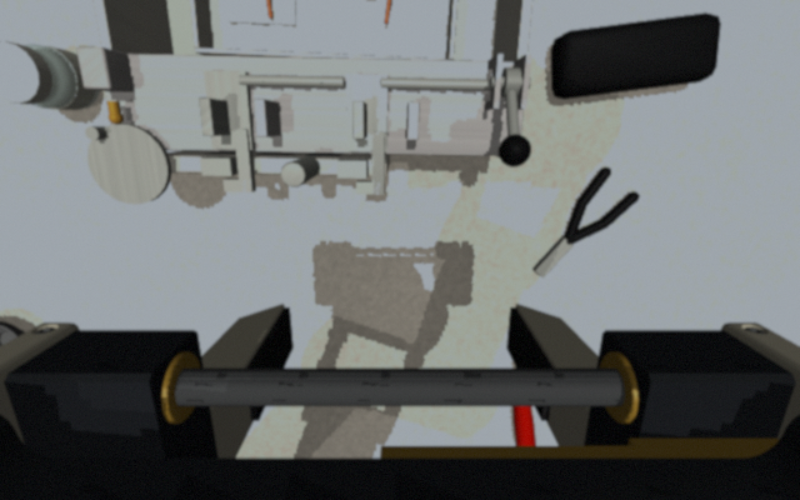

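The wrist view shows the ball at image px (411,120), the post top near (236,139), the catch plates in two pairs (view x≈361/413 and 206/262, y≈118), and the disc over the gate's hinge end. I'll zoom in on it.

Run:
```python
import cv2
i=cv2.imread("pics/w1.png")[50:170,140:440]
cv2.imwrite("pics/w1c.png",cv2.convertScaleAbs(cv2.resize(i[:, :],(780,312),interpolation=cv2.INTER_CUBIC),alpha=1.3))
```

```text
(no output)
```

View pics/w1c.png

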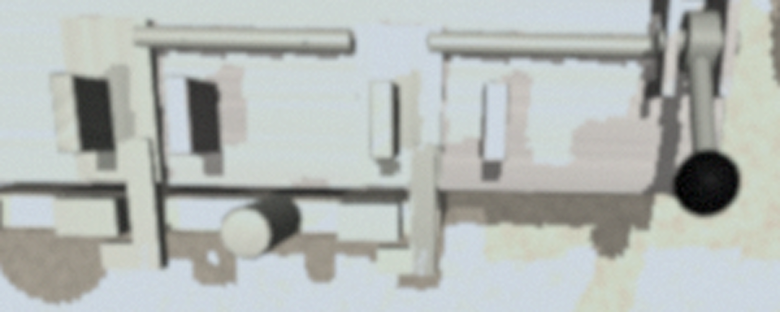

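```bash
cat >> h.py <<'E'
def fitall(w,m,q0,sc=2.6,off=(140,50)):
    m={k:np.array(v)/sc+off for k,v in m.items()}
    def X(v):
        ya,yb,xc,l=v[3:7]; th=1-l
        return dict(ta=(xc,ya+40,150),la=(xc,ya,150),tb=(xc,yb+40,150),lb=(xc,yb,150),post=(-8,-20,166),
          ball=(58-55*np.sin(th),-175,138+55*np.cos(th)))
    f=lambda v:np.concatenate([(proj(w,c2w(v,[X(v)[k]]))[0]-m[k]) for k in m]+[[(v[6])*10,(v[5]-40)*.1]])
    r=least_squares(f,[*q0[:3],-90,30,40,0],x_scale=[10,10,.1,10,10,10,.1]); return r.x,f(r.x)
E
python3 - <<'E'
from h import *
w=cap("wrist","w2")
q=np.load("q.npy"); q[2]+=14*np.pi
print(bot.get_obs()["tool_pos"],bot.get_obs()["tcp_rot"])
v,e=fitall(w,dict(tb=(65,113),lb=(179,114),ta=(382,119.5),la=(495,121),ball=(706,183),post=(247,231)),q)
print(v.round(3),e.round(1)); np.save("v.npy",v)
for n,X in dict(ball=(11.7,-175,167.7),post=(-8,-20,148),ga=(v[5],v[3]+11,150),gb=(v[5],v[4]+11,150),hinge=(-8,125,110)).items(): print(n,c2w(v,[X])[0].round(1))
E
```

```text
[537.77344195 -62.69653388 329.5977276 ] [3.14139088e+00 6.44950041e-04 1.07408750e-01]
[ 5.84009e+02  3.78990e+01  9.10000e-02 -1.04596e+02  4.03400e+00
  2.91040e+01 -4.90000e-02] [-0.5 -0.   0.5  0.4 -0.6 -0.3  0.6 -0.1  0.5  0.2 -0.6  0.  -0.5 -1.1]
ball [ 611.6 -135.3  167.7]
post [577.9  17.3 148. ]
ga [621.5 -52.7 150. ]
gb [611.6  55.5 150. ]
hinge [564.7 161.7 110. ]
```

Run:
```python
from h import *
w1=cv2.imread("pics/w1.png")[50:170,140:440,1].astype(np.float32)
for k in range(3):
    o=bot.get_obs(); w=cap("wrist",f"w3{k}")
    g=w["color"][50:170,140:440,1].astype(np.float32)
    R=np.array(w["R"])
    print(o["tool_pos"].round(1),o["tcp_rot"].round(3),(-R.T@np.array(w["t"])).round(1),cv2.phaseCorrelate(w1,g))
    v,e=fitall(w,dict(tb=(65,113),lb=(179,114),ta=(382,119.5),la=(495,121),ball=(706,183),post=(247,231)),np.load("v.npy"))
    print(v.round(3))
```

```text
[537.8 -62.7 329.6] [3.141e+00 1.000e-03 1.070e-01] [619.1 -54.1 461.8] ((-2.901916453536586, -1.8185995684061709), 1.0084905887179905)
[ 5.84017e+02  3.75470e+01  9.00000e-02 -1.04598e+02  4.09400e+00
  2.91390e+01 -4.70000e-02]
[537.8 -62.8 329.7] [3.141 0.    0.107] [619.1 -54.3 462. ] ((-3.1108566693829687, -1.7283573875845875), 1.007196886698405)
[ 5.84092e+02  3.73930e+01  9.00000e-02 -1.04599e+02  4.14500e+00
  2.91690e+01 -4.50000e-02]
[537.8 -62.9 329.8] [3.141 0.    0.107] [619.1 -54.3 462.1] ((-3.1230193499709173, -1.620132118168904), 1.0182397354973687)
[ 5.84192e+02  3.73780e+01  8.90000e-02 -1.04600e+02  4.18300e+00
  2.91910e+01 -4.40000e-02]
```

Run:
```python
from h import *
w=cap("wrist"); o=bot.get_obs(); print(o["tool_pos"].round(1),o["tcp_rot"].round(3))
d=np.array([-8,-4.4]); m=dict(tb=(65,113),lb=(179,114),ta=(382,119.5),la=(495,121),ball=(706,183),post=(247,231))
v,e=fitall(w,{k:np.array(x)+d for k,x in m.items()},np.load("v.npy"))
print(v.round(3),e.round(1)); np.save("v.npy",v)
th=1-v[6]
for n,X in dict(ball=(58-55*np.sin(th),-175,138+55*np.cos(th)),post=(-8,-20,148),ga=(v[5],v[3]+11,150),gb=(v[5],v[4]+11,150),hinge=(-8,125,110)).items(): print(n,c2w(v,[X])[0].round(1))
```

```text
[538.1 -62.7 329.9] [ 3.141 -0.     0.107]
[ 5.85471e+02  4.02640e+01  9.00000e-02 -1.04536e+02  4.10800e+00
  2.91580e+01 -4.70000e-02] [-0.5 -0.1  0.5  0.4 -0.6 -0.3  0.6 -0.1  0.5  0.1 -0.5  0.  -0.5 -1.1]
ball [ 611.5 -133.1  165.5]
post [579.3  19.6 148. ]
ga [622.9 -50.3 150. ]
gb [613.2  57.9 150. ]
hinge [566.3 164.  110. ]
```

>>> {"name": "step_arm", "arguments": {"deltas": [[7, 19, 22, 0, 0, 0.017], [15, 38, 45, 0, 0, 0.017], [22, 57, 68, 0, 0, 0.017], [29, 77, 90, 0, 0, 0.017], [29, 77, 90, 0, 0, 0.017]], "fingers": 0}}

```text
time: 3.32
tool_pos: [574.5, -138.2, 234.7]
tcp_rot: [-3.14, 0.007, 0.088]
contact_force: [-1.1, 1.0, -0.8]
grip_width: 63.1
```

>>> {"name": "step_arm", "arguments": {"deltas": [[0, 0, 15, 0, 0, 0], [0, 0, 30, 0, 0, 0], [0, 0, 45, 0, 0, 0], [0, 0, 57, 0, 0, 0], [0, 0, 57, 0, 0, 0]]}}

```text
time: 3.73
tool_pos: [574.3, -134.8, 181.0]
tcp_rot: [-3.14, 0.004, 0.091]
contact_force: [-0.4, -0.4, 0.4]
grip_width: 30.0
```

Run:
```python
from h import *
w=cap("wrist","w4"); o=bot.get_obs(); print(o["time"],o["tool_pos"].round(1),o["tcp_rot"].round(3),o["contact_force"],o["grip_width"])
```

```text
3.7833 [ 574.9 -135.   182.4] [-3.141e+00  2.000e-03  9.100e-02] [ 0.11192199 -0.84512087 -0.70222853] 25.795814354972823
```

View pics/w4.png

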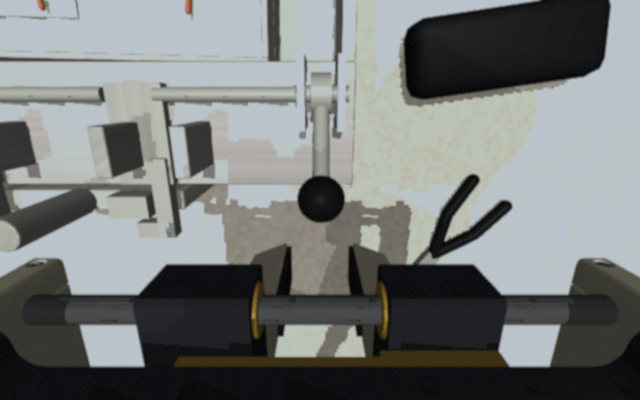

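The ball at (321,199) lies dead ahead of the fingers, whose mid-line is at column 321. Pushing.

>>> {"name": "step_arm", "arguments": {"deltas": [[0, 0, 0, 0, 0, 0], [0, 0, 0, 0, 0, 0], [0, 0, 0, 0, 0, 0], [5, 0, 0, 0, 0, 0], [12, 0, 0, 0, 0, 0]]}}

```text
time: 4.2
tool_pos: [588.0, -134.1, 183.5]
tcp_rot: [3.141, -0.001, 0.091]
contact_force: [-0.4, -0.2, -0.4]
grip_width: 0.4
```

>>> {"name": "step_arm", "arguments": {"deltas": [[10, 0, -4, 0, 0, 0], [20, 0, -9, 0, 0, 0], [30, 0, -14, 0, 0, 0], [40, 0, -18, 0, 0, 0], [48, 0, -21, 0, 0, 0]]}}

```text
time: 4.62
tool_pos: [635.9, -129.9, 205.1]
tcp_rot: [3.141, -0.0, 0.091]
contact_force: [-1.8, -0.9, 0.7]
grip_width: 0.4
```

>>> {"name": "step_arm", "arguments": {"deltas": [[3, 0, -1, 0, 0, 0], [6, 0, -1, 0, 0, 0], [8, 0, -1, 0, 0, 0], [8, 0, -1, 0, 0, 0], [8, 0, -1, 0, 0, 0]]}}

```text
time: 5.03
tool_pos: [639.5, -129.5, 205.3]
tcp_rot: [-3.141, 0.01, 0.091]
contact_force: [-20.9, -2.1, 12.3]
grip_width: 0.2
```

Run:
```python
from h import *
w=cap("wrist","w5"); o=bot.get_obs(); print(o["time"],o["tool_pos"].round(1),o["tcp_rot"].round(3),o["contact_force"],o["grip_width"])
```

```text
5.0833 [ 639.6 -129.5  205.3] [-3.141  0.01   0.091] [-21.062543    -2.12723772  12.13050887] 0.45884691740296296
```

View pics/w5.png

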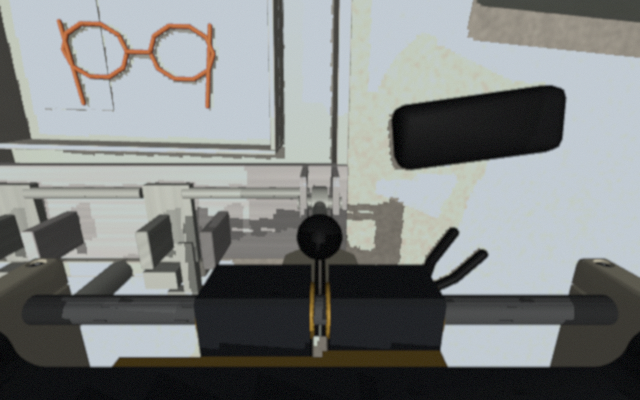

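The ball is at its stop: upright, at the predicted position, with 21 N push-back. Next I go to catch A, leaning the tool back about 0.45 rad so that the body clears the upright ball.

>>> {"name": "step_arm", "arguments": {"deltas": [[-15, 0, 0, 0, 0, 0], [-28, 0, -15, 0, 0, 0], [-28, -15, -45, 0, 0.1, 0], [-26, -48, -60, 0, 0.2, 0], [-24.5, -80, -45, 0, 0.3, 0]]}}

```text
time: 5.5
tool_pos: [615.7, -52.2, 257.5]
tcp_rot: [3.137, -0.319, 0.091]
contact_force: [1.4, 0.8, -0.1]
grip_width: 0.5
```

>>> {"name": "step_arm", "arguments": {"deltas": [[0, 0, 0, 0, 0.08, 0], [0, 0, 0, 0, 0.15, 0], [0, 0, 0, 0, 0.15, 0], [0, 0, 0, 0, 0.15, 0], [0, 0, 0, 0, 0.15, 0]], "fingers": 80}}

```text
time: 5.92
tool_pos: [612.5, -51.9, 250.3]
tcp_rot: [3.141, -0.45, 0.092]
contact_force: [1.1, 0.3, 0.1]
grip_width: 29.4
```

```bash
cat >> h.py <<'E'
def goto(X,v=None):  # carrier TCP target -> tool-axes shift
    v=np.load("v.npy") if v is None else v
    o=bot.get_obs(); d=c2w(v,[X])[0]-o["tool_pos"]
    c=(o["tool_pos"]-c2w(v,[(0,0,0)])[0]); a=v[2]
    print("t",round(o["time"],2),"pos",o["tool_pos"].round(1),"rot",o["tcp_rot"].round(3),"F",o["contact_force"].round(1),"w",round(o["grip_width"],1))
    print("carrier pos",(c[0]*np.cos(a)+c[1]*np.sin(a)).round(1),(-c[0]*np.sin(a)+c[1]*np.cos(a)).round(1),"shift",w2t(d).round(1),"up10",w2t([0,0,10]).round(2))
E
python3 - <<'E'
from h import *
w=cap("wrist","w6"); goto((17.1,-93.5,147.5))
v=np.load("v.npy")
for n,X in dict(la=(29,-104.5,150),ta=(29,-64.5,150),lb=(29,4,150),tb=(29,44,150),ball=(58,-175,193)).items():print(n,proj(w,c2w(v,[X]))[0].round(0))
E
```

```text
t 5.97 pos [612.7 -52.  250.2] rot [ 3.141 -0.45   0.092] F [0.3 0.8 0.3] w 33.2
carrier pos 18.9 -94.3 shift [-46.2  -0.8  91.7] up10 [ 4.35  0.   -9.01]
la [333. 259.]
ta [280. 259.]
lb [190. 259.]
tb [137. 259.]
ball [445. 215.]
```

View pics/w6.png

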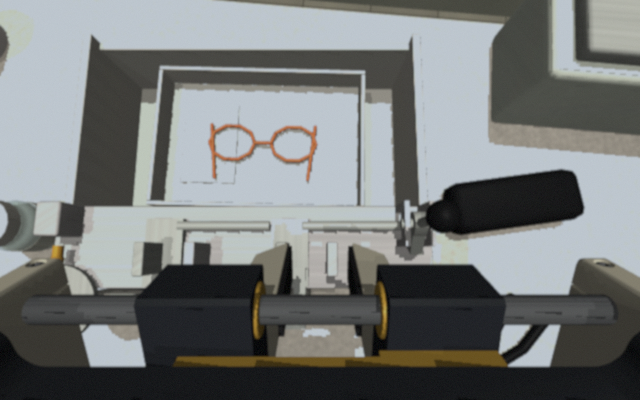

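The predicted lug (333,259) and ball (445,215) both match the picture. Descending.

>>> {"name": "step_arm", "arguments": {"deltas": [[-7, 0, 14, 0, 0, 0], [-14, 0, 28, 0, 0, 0], [-22, 0, 44, 0, 0, 0], [-26, -1, 52, 0, 0, 0], [-26, -1, 52, 0, 0, 0]]}}

```text
time: 6.38
tool_pos: [610.3, -50.4, 189.1]
tcp_rot: [-3.14, -0.445, 0.091]
contact_force: [-0.5, 0.2, -0.4]
grip_width: 66.6
```

>>> {"name": "step_arm", "arguments": {"deltas": [[0, 0, 0, 0, 0, 0], [0, 0, 0, 0, 0, 0], [-6, 0, 12, 0, 0, 0], [-13, 0, 26, 0, 0, 0], [-20, 0, 40, 0, 0, 0]]}}

```text
time: 6.8
tool_pos: [611.3, -50.9, 148.3]
tcp_rot: [3.14, -0.453, 0.093]
contact_force: [-0.4, 0.5, -0.7]
grip_width: 79.7
```

Run:
```python
from h import *
w=cap("wrist","w7"); goto((17.1,-93.5,147.5))
```

```text
t 6.85 pos [609.3 -50.5 144.5] rot [-3.141 -0.447  0.092] F [-1.6  0.6 -2.2] w 79.8
carrier pos 15.7 -92.5 shift [ 2.6  1.  -2.1] up10 [ 4.33 -0.01 -9.02]
```

View pics/w7.png

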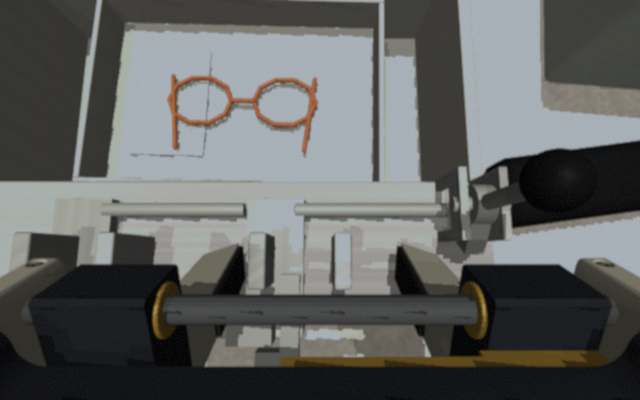

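Both plates sit between the fingers: tab at column 261, lug at 343, and finger faces at 243 and 400. Squeezing.

>>> {"name": "step_arm", "arguments": {"deltas": [[0, 0, 0, 0, 0, 0], [0, 0, 0, 0, 0, 0], [0, 0, 0, 0, 0, 0], [0, 0, 0, 0, 0, 0], [0, 0, 0, 0, 0, 0]], "fingers": 27}}

```text
time: 7.27
tool_pos: [610.9, -50.4, 148.3]
tcp_rot: [3.141, -0.452, 0.092]
contact_force: [-0.8, 2.5, 1.7]
grip_width: 51.4
```

>>> {"name": "step_arm", "arguments": {"deltas": [[0, 0, 0, 0, 0, 0], [0, 0, 0, 0, 0, 0], [0, 0, 0, 0, 0, 0], [0, 0, 0, 0, 0, 0], [0, 0, 0, 0, 0, 0]]}}

```text
time: 7.68
tool_pos: [610.4, -51.9, 147.1]
tcp_rot: [3.139, -0.451, 0.092]
contact_force: [-1.9, -4.5, 3.2]
grip_width: 27.3
```

>>> {"name": "step_arm", "arguments": {"deltas": [[0, 0, 0, 0, 0, 0], [0, 0, 0, 0, 0, 0], [0, 0, 0, 0, 0, 0], [0, 0, 0, 0, 0, 0], [0, 0, 0, 0, 0, 0]], "fingers": 80}}

```text
time: 8.1
tool_pos: [610.0, -50.6, 146.6]
tcp_rot: [-3.141, -0.45, 0.092]
contact_force: [0.1, 0.4, -0.5]
grip_width: 56.0
```

>>> {"name": "step_arm", "arguments": {"deltas": [[0, 0, 0, 0, 0, 0], [0, 0, 0, 0, 0, 0], [9, 0, -18, 0, 0, 0], [18, 0, -36, 0, 0, 0], [29, 0, -60, 0, 0, 0]]}}

```text
time: 8.52
tool_pos: [609.4, -50.4, 212.7]
tcp_rot: [-3.14, -0.447, 0.091]
contact_force: [0.8, 0.4, -1.0]
grip_width: 79.9
```

>>> {"name": "step_arm", "arguments": {"deltas": [[0, 0, -10, 0, -0.1, 0], [0, -30, -10, 0, -0.2, 0], [0, -60, -10, 0, -0.3, 0], [0, -90, -5, 0, -0.4, 0], [0, -108, 0, 0, -0.45, 0]]}}

```text
time: 8.93
tool_pos: [600.9, 59.6, 214.3]
tcp_rot: [3.141, 0.002, 0.093]
contact_force: [0.2, 0.5, -0.9]
grip_width: 79.8
```

>>> {"name": "step_arm", "arguments": {"deltas": [[0, 0, 0, 0, 0, 0], [0, 0, 0, 0, 0, 0]]}}

```text
time: 9.1
tool_pos: [600.4, 58.0, 212.5]
tcp_rot: [3.142, 0.001, 0.094]
contact_force: [-0.9, -0.2, -0.9]
grip_width: 80.1
```

Run:
```python
from h import *
w=cap("wrist","w8"); goto((28,15.1,147))
v=np.load("v.npy")
for n,X in dict(la=(29,-104.5,150),ta=(29,-84.5,150),lb=(29,4,150),tb=(29,44,150),post=(-8,-20,166)).items():print(n,proj(w,c2w(v,[X]))[0].round(0))
```

```text
t 9.15 pos [600.2  56.9 213. ] rot [3.141 0.    0.093] F [ 0.8 -0.1 -0.3] w 80.0
carrier pos 16.1 15.3 shift [11.9  0.2 66. ] up10 [ -0.   0. -10.]
la [513. 217.]
ta [481. 216.]
lb [339. 216.]
tb [275. 215.]
post [378. 282.]
```

View pics/w8.png

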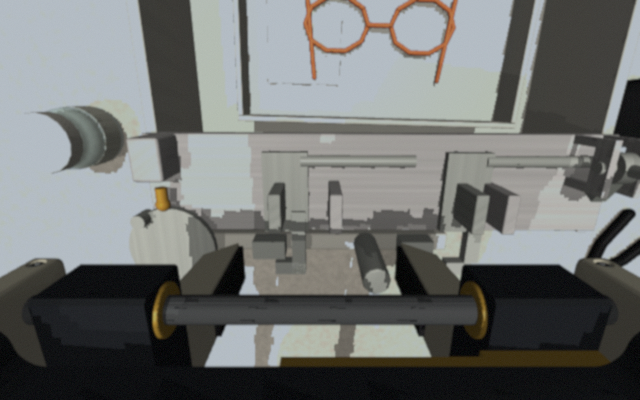

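Catch A is drawn (plates at columns 470 and 500, about 20 mm apart). Lug B (335) and tab B (276) are centred under the open fingers, and the post is clear.

>>> {"name": "step_arm", "arguments": {"deltas": [[8, 0, 0, 0, 0, 0], [12, 0, 16, 0, 0, 0], [12, 0, 34, 0, 0, 0], [12, 0, 52, 0, 0, 0], [12, 0, 66, 0, 0, 0]]}}

```text
time: 9.57
tool_pos: [611.6, 56.3, 146.7]
tcp_rot: [3.141, -0.0, 0.09]
contact_force: [0.9, -0.5, -0.8]
grip_width: 80.1
```

>>> {"name": "step_arm", "arguments": {"deltas": [[0, 0, 0, 0, 0, 0], [0, 0, 0, 0, 0, 0], [0, 0, 0, 0, 0, 0], [0, 0, 0, 0, 0, 0], [0, 0, 0, 0, 0, 0]], "fingers": 27}}

```text
time: 9.98
tool_pos: [612.4, 58.3, 148.6]
tcp_rot: [-3.141, -0.001, 0.092]
contact_force: [-1.5, 2.3, 1.1]
grip_width: 51.6
```

>>> {"name": "step_arm", "arguments": {"deltas": [[0, 0, 0, 0, 0, 0], [0, 0, 0, 0, 0, 0], [0, 0, 0, 0, 0, 0], [0, 0, 0, 0, 0, 0], [0, 0, 0, 0, 0, 0]]}}

```text
time: 10.4
tool_pos: [612.6, 58.1, 147.8]
tcp_rot: [3.141, -0.001, 0.092]
contact_force: [-0.6, 3.0, 2.0]
grip_width: 27.4
```

>>> {"name": "step_arm", "arguments": {"deltas": [[0, 0, 0, 0, 0, 0], [0, 0, 0, 0, 0, 0]]}}

```text
time: 10.57
tool_pos: [612.5, 58.0, 147.6]
tcp_rot: [3.141, -0.001, 0.092]
contact_force: [0.3, 2.6, 2.3]
grip_width: 27.2
```

Only the tab's friction (+3 N) shows, so the lug isn't touched yet. I'll close a bit more and move to +y until the lug pushes back.

>>> {"name": "step_arm", "arguments": {"deltas": [[0, -1, 0, 0, 0, 0], [0, -2, 0, 0, 0, 0], [0, -2, 0, 0, 0, 0], [0, -2, 0, 0, 0, 0]]}}

```text
time: 10.9
tool_pos: [612.2, 58.5, 147.3]
tcp_rot: [3.139, 0.0, 0.091]
contact_force: [1.1, -4.9, -0.5]
grip_width: 27.0
```

>>> {"name": "step_arm", "arguments": {"deltas": [[0, -0.5, 0, 0, 0, 0], [0, -0.5, 0, 0, 0, 0], [0, -0.5, 0, 0, 0, 0]], "fingers": 26}}

```text
time: 11.15
tool_pos: [612.2, 58.1, 147.3]
tcp_rot: [3.138, 0.0, 0.091]
contact_force: [1.4, -8.3, 0.1]
grip_width: 26.2
```

>>> {"name": "step_arm", "arguments": {"deltas": [[0, 1.5, 0, 0, 0, 0], [0, 2.5, 0, 0, 0, 0], [0, 2.5, 0, 0, 0, 0], [0, 2.5, 0, 0, 0, 0], [0, 2.5, 0, 0, 0, 0]], "fingers": 80}}

```text
time: 11.57
tool_pos: [612.1, 58.2, 147.4]
tcp_rot: [-3.142, 0.0, 0.092]
contact_force: [0.0, -0.2, 0.5]
grip_width: 54.9
```

>>> {"name": "step_arm", "arguments": {"deltas": [[0, 0, 0, 0, 0, 0], [0, 0, 0, 0, 0, 0], [0, 0, -20, 0, 0, 0], [0, 0, -45, 0, 0, 0], [0, 0, -75, 0, 0, 0]]}}

```text
time: 11.98
tool_pos: [611.3, 58.1, 221.8]
tcp_rot: [-3.141, 0.004, 0.092]
contact_force: [0.4, 0.9, 0.4]
grip_width: 79.9
```

>>> {"name": "step_arm", "arguments": {"deltas": [[-20, 5, 0, 0, 0, 0], [-36, 17, 0, 0, 0, 0], [-36, 35, 0, 0, 0, 0], [-36, 35, 0, 0, 0, 0], [-36, 35, 0, 0, 0, 0]]}}

```text
time: 12.4
tool_pos: [579.7, 19.4, 222.7]
tcp_rot: [-3.142, -0.001, 0.09]
contact_force: [-0.2, 0.4, 0.6]
grip_width: 79.8
```

Run:
```python
from h import *
w=cap("wrist","w9"); goto((-8,-20,142))
v=np.load("v.npy")
for n,X in dict(la=(29,-104.5,150),ta=(29,-84.5,150),lb=(29,4,150),tb=(29,24,150),post=(-8,-20,166)).items():print(n,proj(w,c2w(v,[X]))[0].round(0))
```

```text
t 12.45 pos [579.8  20.  222.6] rot [-3.141 -0.     0.091] F [ 1.1  0.8 -0.3] w 80.1
carrier pos -7.5 -19.7 shift [-0.5  0.3 80.6] up10 [  0.  -0. -10.]
la [453. 174.]
ta [421. 174.]
lb [281. 174.]
tb [249. 174.]
post [319. 239.]
```

View pics/w9.png

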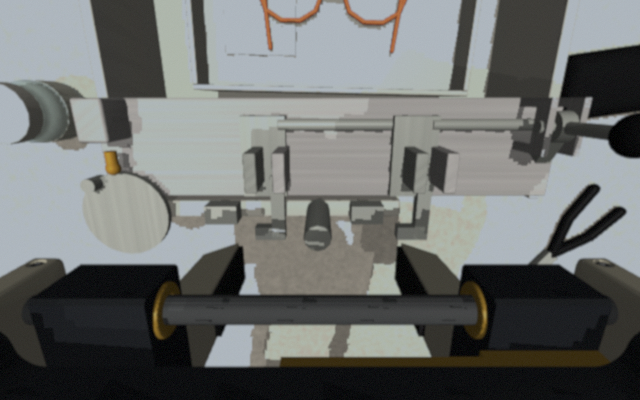

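Both catches are drawn (plate pairs at columns 253/280 and 415/445), and the post top is at (318,238), matching the prediction. Descending onto the post.

>>> {"name": "step_arm", "arguments": {"deltas": [[0, 0, 18, 0, 0, 0], [0, 0, 36, 0, 0, 0], [0, 0, 54, 0, 0, 0], [0, 0, 71, 0, 0, 0], [0, 0, 71, 0, 0, 0]]}}

```text
time: 12.87
tool_pos: [578.2, 20.8, 148.3]
tcp_rot: [-3.141, 0.005, 0.093]
contact_force: [1.2, -0.0, -0.2]
grip_width: 79.9
```

>>> {"name": "step_arm", "arguments": {"deltas": [[0, 0, 0, 0, 0, 0], [0, 0, 0, 0, 0, 0], [0, 0, 0, 0, 0, 0], [0, 0, 0, 0, 0, 0], [0, 0, 0, 0, 0, 0]], "fingers": 0}}

```text
time: 13.28
tool_pos: [579.9, 19.9, 152.3]
tcp_rot: [3.141, -0.001, 0.092]
contact_force: [0.3, 0.0, -0.0]
grip_width: 51.0
```

>>> {"name": "step_arm", "arguments": {"deltas": [[0, 0, 0, 0, 0, 0], [0, 0, 0, 0, 0, 0], [0, 0, 0, 0, 0, 0], [0, 0, 0, 0, 0, 0], [0, 0, 0, 0, 0, 0]]}}

```text
time: 13.7
tool_pos: [579.5, 20.5, 151.4]
tcp_rot: [-3.14, 0.0, 0.091]
contact_force: [-0.4, 17.3, -0.4]
grip_width: 18.1
```

Run:
```python
from h import *
s=cap("scene"); p=cap("side"); goto((-8,-20,152))
v=np.load("v.npy")
# disc height: scene px (379,190), side crop (540,107)->(320,163.5)
f=lambda X:np.r_[proj(s,X)[0]-(379,190),proj(p,X)[0]-(320,163.5)]
r=least_squares(f,[550,160,110]);X=r.x;d=X-c2w(v,[(0,0,0)])[0];a=v[2]
print("disc",X.round(0),r.fun.round(1),d[0]*np.cos(a)+d[1]*np.sin(a),-d[0]*np.sin(a)+d[1]*np.cos(a))
o=bot.get_obs();h=np.r_[c2w(v,[(-8,125,110)])[0][:2]];P=o["tool_pos"][:2];print("radius",np.linalg.norm(P-h))
th0=0
Rt=Ro.from_euler('xyz',o["tcp_rot"]).inv()
for th in np.arange(0.1,1.5,.1):
    A=c2w(v,[(-8-145*np.sin(th),125-145*np.cos(th),152)])[0]; B=c2w(v,[(-8,-20,152)])[0]
    print(round(th,1),A.round(0),Rt.apply(A-B).round(1))
```

```text
t 13.8 pos [579.5  20.8 151.5] rot [-3.14   0.     0.092] F [0.5 5.5 0.4] w 17.4
carrier pos -7.7 -18.9 shift [-0.3  1.1 -0.5] up10 [ -0.    -0.01 -10.  ]
disc [566. 166. 116.] [-0.1  0.3 -0.2 -0.2] -8.077846081767301 126.94770652663911
radius 143.8915333663907
0.1 [565.  19. 152.] [-14.5  -0.8   0. ]
0.2 [550.  20. 152.] [-28.8  -3.    0. ]
0.3 [536.  22. 152.] [-42.8  -6.6   0. ]
0.4 [522.  26. 152.] [-56.4 -11.6   0. ]
0.5 [508.  31. 152.] [-69.5 -17.9   0. ]
0.6 [495.  38. 152.] [-81.8 -25.5   0. ]
0.7 [483.  45. 152.] [-93.3 -34.3   0.1]
0.8 [472.  54. 152.] [-1.039e+02 -4.420e+01  1.000e-01]
0.9 [461.  64. 152.] [-1.135e+02 -5.510e+01  1.000e-01]
1.0 [452.  75. 152.] [-1.219e+02 -6.690e+01  1.000e-01]
1.1 [443.  87. 152.] [-1.291e+02 -7.950e+01  1.000e-01]
1.2 [436. 100. 152.] [-1.35e+02 -9.27e+01  1.00e-01]
1.3 [431. 113. 152.] [-139.5 -106.5    0.2]
1.4 [426. 127. 152.] [-142.6 -120.7    0.2]
```

The hinge cap triangulates to within 2 mm of the fitted hinge, and the post is gripped at 17.4 mm. Swinging along the arc.

>>> {"name": "step_arm", "arguments": {"deltas": [[-7.2, -0.7, 0, 0, 0, 0], [-14.5, -1.3, 0, 0, 0, 0], [-21.7, -2.5, 0, 0, 0, 0], [-28.8, -4, 0, 0, 0, 0], [-35.9, -5.5, 0, 0, 0, 0]]}}

```text
time: 14.22
tool_pos: [542.9, 21.7, 151.5]
tcp_rot: [3.141, -0.001, 0.091]
contact_force: [4.0, -0.1, -3.0]
grip_width: 17.5
```

>>> {"name": "step_arm", "arguments": {"deltas": [[-6.9, -2, 0, 0, 0, 0], [-13.8, -4.4, 0, 0, 0, 0], [-20.5, -7, 0, 0, 0, 0], [-27.1, -10, 0, 0, 0, 0], [-33.6, -13.3, 0, 0, 0, 0]]}}

```text
time: 14.63
tool_pos: [508.7, 30.4, 151.6]
tcp_rot: [3.138, -0.001, 0.092]
contact_force: [7.7, -11.9, -7.3]
grip_width: 17.3
```

>>> {"name": "step_arm", "arguments": {"deltas": [[-6.3, -3.7, 0, 0, 0, 0], [-12.3, -7.6, 0, 0, 0, 0], [-18.2, -11.9, 0, 0, 0, 0], [-23.8, -16.4, 0, 0, 0, 0], [-29.3, -21.2, 0, 0, 0, 0]]}}

```text
time: 15.05
tool_pos: [474.4, 47.8, 151.4]
tcp_rot: [3.137, 0.006, 0.092]
contact_force: [-8.1, -17.3, 6.1]
grip_width: 17.7
```

>>> {"name": "step_arm", "arguments": {"deltas": [[-8.9, -4.1, 0, 0, 0, 0], [-14.8, -10.5, 0, 0, 0, 0], [-20.3, -17.1, 0, 0, 0, 0], [-25.5, -24.2, 0, 0, 0, 0], [-30.2, -31.5, 0, 0, 0, 0]]}}

```text
time: 15.47
tool_pos: [441.5, 77.7, 151.4]
tcp_rot: [3.138, 0.006, 0.092]
contact_force: [-7.5, -12.5, 6.7]
grip_width: 17.3
```

>>> {"name": "step_arm", "arguments": {"deltas": [[-5.2, -7.7, 0, 0, 0, 0], [-9.5, -15.5, 0, 0, 0, 0], [-13.3, -23.5, 0, 0, 0, 0], [-16.2, -31.8, 0, 0, 0, 0], [-18.5, -39, 0, 0, 0, 0]]}}

```text
time: 15.88
tool_pos: [418.5, 115.4, 151.3]
tcp_rot: [3.139, 0.008, 0.093]
contact_force: [-10.1, -9.7, 9.7]
grip_width: 16.2
```

>>> {"name": "step_arm", "arguments": {"deltas": [[0, 0, 0, 0, 0, 0], [0, 0, 0, 0, 0, 0], [0, 0, 0, 0, 0, 0], [0, 0, 0, 0, 0, 0], [0, 0, 0, 0, 0, 0]]}}

```text
time: 16.3
tool_pos: [418.4, 115.4, 151.2]
tcp_rot: [3.139, 0.009, 0.093]
contact_force: [-11.2, -6.9, 9.4]
grip_width: 16.4
```

Run:
```python
from h import *
w=cap("wrist","wA"); s=cap("scene","sA"); goto((-8,-20,152))
c=s["color"][130:250,270:430,::-1]
cv2.imwrite("pics/fin.png",np.vstack([w["color"][:,:,::-1][:300],cv2.resize(c,(400,300),interpolation=cv2.INTER_CUBIC)[:, :] .repeat(1,axis=0) if 0 else cv2.copyMakeBorder(cv2.resize(c,(400,300),interpolation=cv2.INTER_CUBIC),0,0,0,240,0)]))
v=np.load("v.npy")
for n,X in dict(la=(29,-104.5,150),ta=(29,-84.5,150),lb=(29,4,150),tb=(29,24,150),ball=(58,-175,193)).items():print(n,proj(s,c2w(v,[X]))[0].round(0),proj(w,c2w(v,[X]))[0].round(0))
```

```text
t 16.4 pos [418.4 115.4 151.3] rot [3.14  0.009 0.093] F [-10.4  -6.6   9.1] w 16.2
carrier pos -159.7 89.8 shift [151.3 110.3  -1.8] up10 [ -0.09   0.02 -10.  ]
la [317. 214.] [1006. -293.]
ta [323. 212.] [ 936. -294.]
lb [349. 204.] [ 625. -296.]
tb [355. 202.] [ 554. -297.]
ball [296. 221.] [2304. -956.]
```

View pics/fin.png

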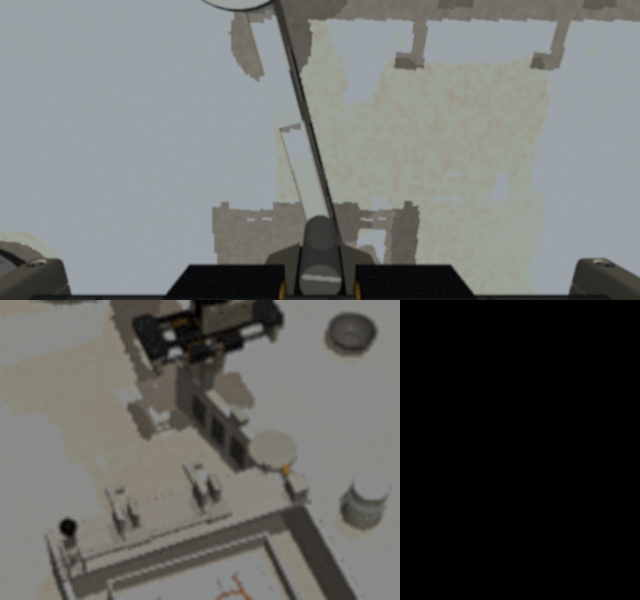

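The lever, catches and gate look right, with the leaf wide open. But the opening reads 16.2 mm on an 18 mm post, so the post has crept past the front edge of the pads. I'll loosen slightly, move in along the leaf and re-grip; the spring keeps the post against the -y finger.

>>> {"name": "step_arm", "arguments": {"deltas": [[0, -1, 0, 0, 0, 0], [2, -2, 0, 0, 0, 0], [5, -2.5, 0, 0, 0, 0], [9, -3.5, 0, 0, 0, 0], [13, -4, 0, 0, 0, 0]], "fingers": 21}}

```text
time: 16.82
tool_pos: [434.3, 121.4, 151.3]
tcp_rot: [3.141, 0.002, 0.092]
contact_force: [-3.1, -4.4, 0.2]
grip_width: 20.7
```

>>> {"name": "step_arm", "arguments": {"deltas": [[0, 0, 0, 0, 0, 0], [0, 0, 0, 0, 0, 0], [0, 0, 0, 0, 0, 0]]}}

```text
time: 17.07
tool_pos: [435.4, 121.6, 151.5]
tcp_rot: [3.141, -0.001, 0.092]
contact_force: [1.9, -2.6, -2.2]
grip_width: 21.2
```

>>> {"name": "step_arm", "arguments": {"deltas": [[0, 0, 0, 0, 0, 0], [0, 0, 0, 0, 0, 0], [0, 0, 0, 0, 0, 0], [0, 0, 0, 0, 0, 0], [0, 0, 0, 0, 0, 0]], "fingers": 0}}

```text
time: 17.48
tool_pos: [435.0, 121.5, 151.4]
tcp_rot: [3.141, 0.0, 0.092]
contact_force: [-1.2, -3.9, -0.7]
grip_width: 17.4
```

Run:
```python
from h import *
w=cap("wrist","wB"); goto((-8,-20,152))
```

```text
t 17.53 pos [435.  121.5 151.5] rot [3.141 0.    0.092] F [-0.4 -4.6 -0.5] w 17.5
carrier pos -142.6 94.3 shift [134.3 114.6  -0.6] up10 [ -0.   0. -10.]
```

View pics/wB.png

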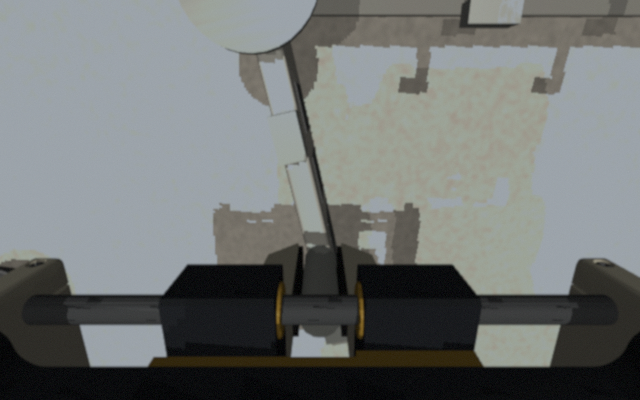

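The post now sits between the pads (opening 17.5 mm) at about 1.33 rad. I'll nudge it a little further for margin, let it settle and hand in.

>>> {"name": "step_arm", "arguments": {"deltas": [[-0.3, -2, 0, 0, 0, 0], [-0.6, -4, 0, 0, 0, 0], [-1, -6, 0, 0, 0, 0], [-1, -6, 0, 0, 0, 0], [-1, -6, 0, 0, 0, 0]]}}

```text
time: 17.95
tool_pos: [433.1, 127.2, 151.4]
tcp_rot: [3.141, 0.001, 0.091]
contact_force: [-2.0, -5.0, 0.2]
grip_width: 17.1
```

>>> {"name": "step_arm", "arguments": {"deltas": [[0, 0, 0, 0, 0, 0], [0, 0, 0, 0, 0, 0], [0, 0, 0, 0, 0, 0], [0, 0, 0, 0, 0, 0], [0, 0, 0, 0, 0, 0]]}}

```text
time: 18.37
tool_pos: [433.1, 127.1, 151.4]
tcp_rot: [3.141, 0.001, 0.091]
contact_force: [-1.6, -5.0, 0.2]
grip_width: 17.3
```

Run:
```python
from h import *
goto((-8,-20,152)); s=cap("scene","sC")
a=cv2.imread("pics/sA.png")[150:240,280:430].astype(int);b=s["color"][150:240,280:430,::-1].astype(int)
print("changed px outside gate", (abs(a-b).max(2)>40)[60:].sum(), bot.get_obs()["dq"].round(4))
print(bot.close_job())
```

```text
t 18.37 pos [433.1 127.1 151.4] rot [3.141e+00 1.000e-03 9.100e-02] F [-1.6 -5.   0.2] w 17.3
carrier pos -144.0 100.2 shift [135.8 120.4  -0.7] up10 [ -0.01   0.   -10.  ]
changed px outside gate 0 [-0.001   0.002  -0.0008 -0.0011  0.0001 -0.0025]
the job is handed in; nothing more can be done
None
```

I flipped the lever upright, squeezed catch A and then catch B against their lugs, swung the gate open by its post and handed the job in at about 18.4 s with the post still gripped.

- **Lever:** I pushed it to its stop, which pushed back with about 21 N. It still showed upright in a picture with the gate open.
- **Catches:** Both showed as drawn after squeezing. I read each lug contact from the net force on the gripper. Catch B's lug was not touched at first, so I shifted about 2 mm towards +y, after which it pushed back with 5 to 8 N.
- **Gate:** I estimate it stands at about 1.35–1.4 rad, from the tool position and the hinge, not from a direct reading. The arm was at rest, with a 17.3 mm opening on the 18 mm post and a net force of about 5 N on the gripper.
- **Post slip:** During the swing the post slid to the front edge of the pads, and the opening fell to 16.2 mm. I loosened to 21 mm, moved in along the leaf and gripped again. A picture then showed the post between the pads.
- **Other checks:** The network's report for the lever ball in the scene picture was really the dish, so I ignored it. My fitted hinge was about 2 mm off the triangulated hinge cap. I did not see any bench items moved, but I did not measure each one. My final comparison of scene pictures covered only a small part of the carrier area, and nothing had changed there.

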